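Run the marking station, then open its guard and hold it for unloading

ROBOT

A 7-joint arm with a two-finger parallel gripper is mounted at the origin on a cart in front of the work surface, level with it; the furniture and walls round the work are solid. World frame = base frame: x ahead of the robot, y to its left, z up, the work surface at z = 0. Lengths are in m, angles in rad, forces in N, time in s.
With the tool pointing down it reaches from about 0.425 to 0.825 m from the base axis. Payload 3.6 kg.
Tool frame: the origin (TCP) lies where the fingers leave the gripper's body, on its centre line; the fingertips stand 73 mm ahead of it and the grasp point (between the pads) lies 54 mm ahead of it; z points along the fingers, y is the line along which they close (so a half turn about z gives the same grasp; the last joint's range is limited). The gripper opens to 85 mm and grips with 20 to 120 N. Pads are 22 mm wide; open, the fingers measure 114 mm over their backs; the gripper's body (76 mm by 85 mm) begins 54 mm behind the grasp point. The pads swing forward as they close: fully open they stand 13 mm farther back than shut.
Start: joints at [1.139, 0.615, -0.013, 1.423, 0.008, 1.103, -0.04], TCP at [0.257, -0.597, 0.304] pointing down, gripper open.
Joint ranges: [-3.12, 3.12], [-0.3, 2.06], [-1.34, 1.32], [0.26, 2.42], [-1.36, 4.5], [0.01, 1.98], [-2.84, 2.84]. Speed limits (rad/s): [2.79, 2.79, 3.14, 3.14, 3.14, 3.14, 3.14].

INTERFACE

Orientations are given as a unit quaternion [x, y, z, w].
In Python, from station import arm, snapshot, camera_info, ticket gives the robot as it stands. Calls block until the motion is done:
- arm.movep(position, orientation): joint-space move of the TCP to a pose.
- arm.line_to(position, velocity=0.15, ori=None): straight line of the TCP; ori=None keeps the orientation; velocity is the mean speed in m/s.
- arm.move_j(angles): joint-space move.
- arm.move_gripper(opening, effort=None): opening from 0.0 (shut) to 1.0 (fully open); effort is the grip in N (None keeps the last); returns when the fingers have stopped.
- arm.pause(seconds).
- arm.ik(position, orientation): joint angles nearest the present ones, or None.
- snapshot(name): name is "scene" or "top"; returns the picture (400x640x3 uint8, blue, green, red); there is no depth.
- camera_info(name): a dict with "fx", "fy", "cx", "cy" (pixels), "R" (3x3) and "t" (3): a world point X has camera coordinates R X + t. Camera axes: x right, y down, z forward; pixel columns grow to the right and rows downward; lengths in m; the calibration is good to about 2 mm. A picture is of the moment at which its call begins. camera_info takes no time and is no camera call.
A pose or a line that the arm cannot do raises arm.MotionError and nothing moves.
- ticket.finish_job(): hands the job in; it is judged then, once.
Readings, each from a call of its own:
- arm.read_time(): time.
- arm.read_joint_positions(): joint angles.
- arm.read_dq(): joint speeds.
- arm.read_effort(): joint torques, N m.
- arm.read_tool_pos(): TCP position.
- arm.read_eef_rot(): TCP orientation.
- arm.read_ft_force(): force on the tool from outside, world axes, zero at the start.
- arm.read_wrist_torque(): the same for the moment, N m.
- arm.read_opening(): opening from 0.0 (shut) to 1.0 (fully open).
- arm.read_finger_force(): force on a finger pad.
Only numpy, scipy, OpenCV 4.12 (cv2) and the standard library are available. Lean on these libraries where they do the work, as an engineer would, in place of code of your own. Each camera call takes 0.05 s, during which the arm holds its last target. There are 200 camera calls.

TASK

A flange ring lies under the hinged clear guard of the bench marking station: press the foot switch on the worktop down to its stop to run the marking, and let it come up again. Then open the guard so that the ring can be taken out: first tug its handle to learn whether the sliding bolt has caught, slide the bolt back if it has, and lift the guard by the handle to at least 40 degrees. Finish while holding the guard open by its handle, with the ring still in its nest and the other things on the bench left where they are.

Things in the scene. Friction and masses are not known exactly. Their poses are not given: they have to be found in the camera images.
- station: bench marking station, fixed: grey base plate 300 x 220 x 12 mm, dark head column at its back (155 mm high), clear guard with yellow edges over the nest, sliding bolt before it. Origin on the worktop 15 mm in front of the plate's centre; x points to its back, y to the keeper's side, z up. Guard closed: front wall at x = -70 mm, sides at y = +-82 mm, top at z = 95 mm.
- guard_hinge (a joint): guard angle in rad: 0 closed, grows as its front lifts, stop at 1.15. Turns about the pin along the station's y at x = +90 mm, z = 95 mm and falls shut by its own weight (0.37 to 0.6 kg, 3 to 5 N at the handle along its arc; a tight grip on the bar adds up to 5 N). With the bolt caught it lifts only 0.03 to 0.04 rad (about 4 mm at the handle) and stops dead.
- guard: the hinged clear guard with its black bow handle on top: a round bar 12 mm thick along the station's y, 78 mm clear between its legs, 30 mm of finger room under it (gripped at point handle_grip). Origin in the middle of the hinge pin, axes as the station's when closed
- handle_grip (a point): middle of the handle's bar, 120 mm in front of the hinge pin and 36 mm above it with the guard closed (131 mm above the worktop); x and y as the station's, turning with the guard.
- bolt_knob (a point): middle of the bolt's upright black knob, 14 mm thick and 36 mm high (top 86 mm above the worktop), at the station's x = -105 mm, y = -18 mm when home, so 35 mm in front of the guard. The bolt slides along the station's y in two 42 mm high steel guides into a 45 mm high dark steel keeper box on the guard's lower front edge, which begins 40 mm to the +y side of the knob's home place.
- bolt (a joint): how far the bolt is withdrawn, in m: 0 fully home in the keeper, 0.024 fully back (stop). Moving the knob toward the station's -y withdraws it; about 1.5 N of friction; it stays where it is left. Up to about 0.016 its end is in the keeper and holds the guard; beyond that the guard is free. It may start in or out.
- marked_ring: steel flange ring, 112 mm across and 27 mm high, lying in the nest under the guard; origin at the centre of its underside, which rests 18 mm above the worktop at the station's x = 5 mm, y = 0
- foot_switch: foot switch standing on the worktop in front of the robot, 98 x 90 x 45 mm, fixed: base with a hinged treadle on top. Origin at the centre of its underside; the treadle hinges at x = +36 mm and is pressed at its front end, toward -x
- treadle_press (a point): where to press: on the top of the treadle 70 mm in front of its hinge, at the middle of its width (74 mm), 43 mm above the worktop when up
- foot_switch_treadle (a joint): treadle angle in rad: 0 up, 0.087 at its stop (6 mm down at the press point). A spring of 4 to 6 N at the press point brings it back up.
- ring_10: bystander: loose steel flange ring 112 x 112 x 27 mm lying on the worktop
- hex_key_1: bystander: loose black hex key 37 x 88 x 6 mm
- caliper: bystander: loose caliper 77 x 226 x 8 mm
- paint_pen_1: bystander: loose red and white marker pen 14 x 134 x 14 mm

How it is judged:
On the way, in this order (a step that is already met when the one before it is completed fails the run):
1. the foot switch's treadle is pressed down to its stop (value of joint foot_switch_treadle above 0.08 rad), for 0.2 s.
2. with the treadle let up again, the guard is tugged up by its handle through its free play before the bolt is touched (value of joint foot_switch_treadle below 0.02 rad and value of joint guard_hinge above 0.012 rad and contact force between the fingers and guard above 1 N and distance of bolt_knob from where it was at the start of the episode below 0.003 m), for 0.1 s.
At the end, for the whole second after the job is handed in: the fingers hold the guard open by its handle at 0.62 rad (36 degrees) or more, at rest; the treadle is up; the ring lies in its nest within 8 mm of where it was (value of joint guard_hinge between 0.62 and 1.2 rad and contact force between the fingers and guard above 1 N and distance between the grasp point and handle_grip below 0.05 m and velocity of joint guard_hinge between -0.05 and 0.05 rad/s and value of joint foot_switch_treadle below 0.02 rad and z of marked_ring in the frame of station below 0.022 m and distance of marked_ring from where it was at the start of the episode below 0.008 m); the arm keeps its last pose, push and grip.
It fails at once if the guard is forced up past a bolt that is still in the keeper (value of joint guard_hinge above 0.07 rad and value of joint bolt below 0.011 m).
It fails at once if a bystander is shifted by more than 20 mm (distance of any of ring_10, hex_key_1, caliper, paint_pen_1 from where it was at the start of the episode above 0.02 m).
It also fails if it takes over 70 s, if anything falls off the work surface, if the arm or the gripper's body presses on something with over 40 N, if the wrist force passes 120 N, or if a joint passes its speed limit or range.

## Working session

There is one attempt and no reset: what is moved stays moved. The work goes in short steps, each a Python script; the robot and the scene stay as the last script left them, time stands still between calls to the robot, and variables do not carry over. Pictures are saved under pics/ and viewed, at most 10 in all, crops included, and the job is handed in when it is done.

```bash
mkdir -p pics; ls; python3 - <<'E'
from station import *
import cv2
for n in("scene","top"):
    cv2.imwrite(f"pics/{n}0.png",snapshot(n)); c=camera_info(n); print(n,c)
E
```

```text
pics
scene {'fx': 424.3172209154319, 'fy': 424.3172209154319, 'cx': 312.1115502389501, 'cy': 199.85073531518336, 'R': array([[ 0.88396622, -0.46722515, -0.01744672],
       [-0.31506259, -0.56768169, -0.76057416],
       [ 0.34545519,  0.67781867, -0.64901661]]), 't': array([-0.46794356,  0.20937193,  1.36039962])}
top {'fx': 428.4150136693728, 'fy': 428.4150136693728, 'cx': 315.99851926241524, 'cy': 188.73869482573906, 'R': array([[ 0.00975635, -0.99987314,  0.01259026],
       [-0.99257111, -0.01121058, -0.12114834],
       [ 0.12127412, -0.01131476, -0.99255457]]), 't': array([-0.02151568,  0.54762463,  1.24900495])}
```

View pics/scene0.png

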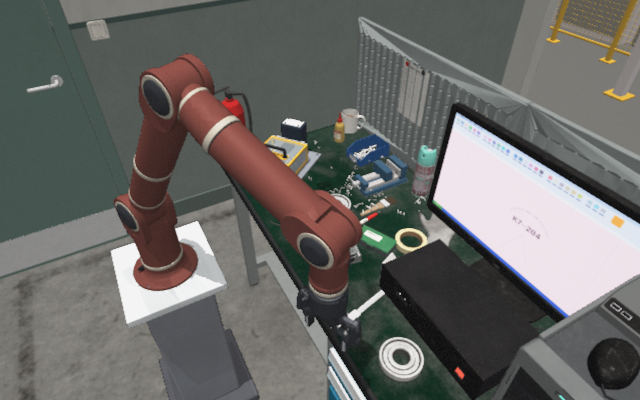

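View pics/top0.png

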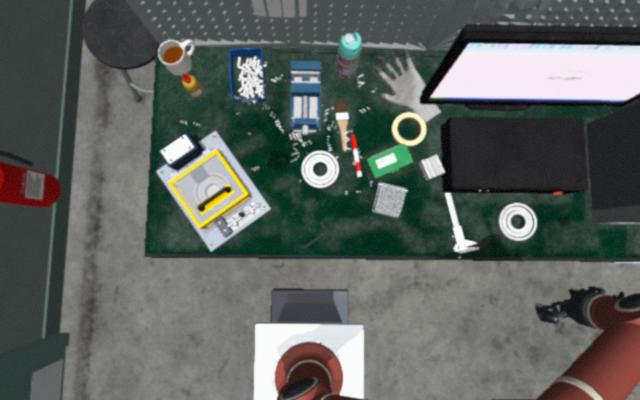

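The top view shows the station with its yellow guard near (210,190), the handle near (215,197) and a possible foot switch (grey square) at (390,200). Rings are at (320,168) and (518,222), and the caliper is at (458,225). I'll zoom in on these.

```bash
python3 - <<'E'
import cv2,numpy as np
t=cv2.imread("pics/top0.png")
a=cv2.resize(t[125:255,150:280],None,fx=4.5,fy=4.5,interpolation=cv2.INTER_CUBIC)
cv2.imwrite("pics/c1.png",a)
b=cv2.resize(t[130:260,280:480],None,fx=4,fy=4,interpolation=cv2.INTER_CUBIC)
cv2.imwrite("pics/c2.png",b)
E
```

```text
(no output)
```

View pics/c1.png

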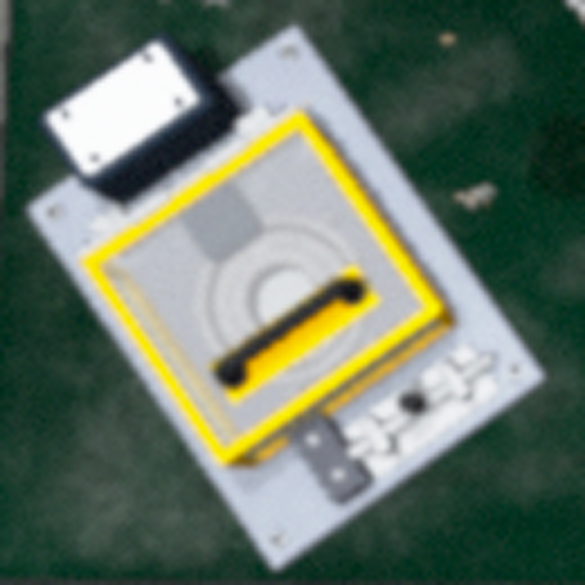

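View pics/c2.png

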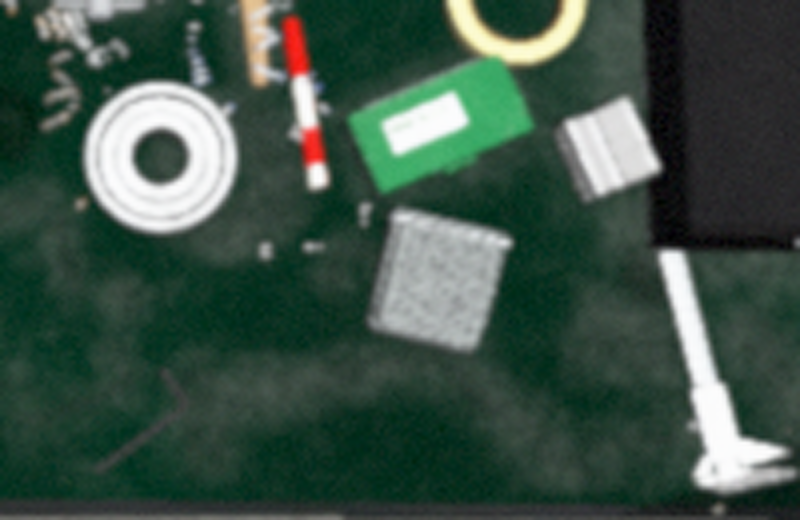

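The crops show these features:

- **Plate corners:** c1 (28,210), (297,27), (543,377) and (275,570).
- **Handle bar:** from (233,372) to (352,288), with the knob at (415,402) and the keeper at (330,455).
- **Treadle quad:** c2 (400,208), (512,238), (472,352) and (370,325), with the hinge bar along the upper edge.

Next I'll compute the poses.

```bash
cat >h.py <<'E'
import numpy as np, cv2
from scipy.spatial.transform import Rotation as Rn
from station import *
def cast(px,z,n="top"):
    c=camera_info(n); d=c["R"].T@np.array([(px[0]-c["cx"])/c["fx"],(px[1]-c["cy"])/c["fy"],1]); o=-c["R"].T@c["t"]
    return (o+d*(z-o[2])/d[2])
E
python3 - <<'E'
from h import *
np.set_printoptions(precision=4,suppress=True)
C1=lambda p:(np.array(p)+.5)/4.5-.5+[150,125]
C2=lambda p:(np.array(p)+.5)/4-.5+[280,130]
P=[cast(C1(p),.012)[:2] for p in[(28,210),(297,27),(543,377),(275,570)]]  # BL(+y),BR,FR,FL
P=np.array(P); print(P, [np.linalg.norm(P[i]-P[i-1]) for i in range(4)])
c=P.mean(0); x=(P[0]+P[1]-P[2]-P[3]); y=P[0]+P[3]-P[1]-P[2]
# plate long dimension?
print("yaw x",np.arctan2(x[1],x[0]),"yaw y",np.arctan2(y[1],y[0])-np.pi/2)
h=np.array([cast(C1(p),.131)[:2] for p in[(233,372),(352,288)]]); print("handle",h,h.mean(0),np.linalg.norm(h[0]-h[1]), np.arctan2(*(h[0]-h[1])[::-1])-np.pi/2)
k=cast(C1((415,402)),.086)[:2]
t=snapshot("top")
hsv=cv2.cvtColor(t,cv2.COLOR_BGR2HSV)
m=((t.max(2)<60)).astype(np.uint8)
n,l,s,ct=cv2.connectedComponentsWithStats(m[180:230,185:260])
for i in range(1,n):
    if s[i,4]>8: print("dark",s[i],ct[i]+[185,180])
for w in(.5*(np.arctan2(x[1],x[0])+np.arctan2(y[1],y[0])-np.pi/2),):
    R=np.array([[np.cos(w),-np.sin(w)],[np.sin(w),np.cos(w)]])
    o=c-R@[.015,0]; print("origin",o,"w",w,"handle",R.T@(h.mean(0)-o),"knob",R.T@(k-o),k)
for zz in(.043,):
    F=np.array([cast(C2(p),zz)[:2] for p in[(400,208),(512,238),(472,352),(370,325)]])
    print(F,[np.linalg.norm(F[i]-F[i-1]) for i in range(4)],F.mean(0))
    x=F[0]+F[1]-F[2]-F[3];y=F[0]+F[3]-F[1]-F[2];print(np.arctan2(x[1],x[0]),np.arctan2(y[1],y[0])-np.pi/2)
m=cv2.inRange(t[175:225,365:412],(110,110,110),(255,255,255))
cs=max(cv2.findContours(m,0,1)[0],key=cv2.contourArea);print(cv2.minAreaRect(cs+np.array([365,175])))
for p in[(99,470),(182,405),(165,372),(715,475),(160,157),(318,185)]:print(cast(C2(p),0)[:2])
E
```

```text
[[0.5985 0.4722]
 [0.7276 0.2955]
 [0.489  0.1216]
 [0.3591 0.2961]] [np.float64(0.2972189898699474), np.float64(0.21880120746309842), np.float64(0.2952501150281381), np.float64(0.2175251921855312)]
yaw x 0.6320557603191631 yaw y 0.6358794701422119
handle [[0.4812 0.2989]
 [0.5335 0.2284]] [0.5073 0.2637] 0.08779367941215292 0.6386087571163546
dark [68  0  7  7 33] [256.8485 182.303 ]
dark [14  8 31 22 65] [213.3231 197.8923]
dark [67 39  8  7 25] [256.8  222.56]
origin [0.5315 0.2875] w 0.6339676152306875 handle [-0.0335 -0.0049] knob [-0.1068 -0.0362] [0.4668 0.195 ]
[[ 0.5702 -0.2052]
 [ 0.5486 -0.2886]
 [ 0.4634 -0.2576]
 [ 0.4826 -0.1823]] [np.float64(0.09054208483189219), np.float64(0.08612686948171165), np.float64(0.09061836685070827), np.float64(0.07772353202188365)] [ 0.5162 -0.2334]
-0.30265728242373025 -0.25136378790967195
((389.58428955078125, 199.63482666015625), (30.056222915649414, 30.805753707885742), 12.994616508483887)
[0.3738 0.0172]
[ 0.4233 -0.0451]
[ 0.4482 -0.032 ]
[ 0.3746 -0.4498]
[ 0.6139 -0.0267]
[ 0.5934 -0.1489]
```

```bash
cat >>h.py <<'E'
W=0.634; O=np.array([0.5315,0.2875,0])
RS=Rn.from_euler("z",W)
st=lambda x,y,z: O+RS.apply([x,y,z])
def ori(yaw,tilt=0):
    """tool down, closing line at world angle yaw+90deg; tilt turns with the guard about station y"""
    q=Rn.from_euler("z",yaw)*Rn.from_euler("x",np.pi)
    if tilt: q=RS*Rn.from_euler("y",tilt)*RS.inv()*q
    return q.as_quat()
def tcp(p,q,d=.054): return np.array(p)-d*Rn.from_quat(q).apply([0,0,1])
def arc(th,r=(-.120,.036)):
    c,s=np.cos(th),np.sin(th); return st(.09+r[0]*c+r[1]*s,0,.095-r[0]*s+r[1]*c)
E
python3 - <<'E'
from h import *
np.set_printoptions(precision=3,suppress=True)
print(arm.read_eef_rot(),arm.read_opening(),arm.read_ft_force(),arm.read_time())
print("press",arm.ik([.483,-.223,.115],ori(-.3)))
for yaw in(W+np.pi/2,W-np.pi/2):
    print("yaw",yaw)
    for th,ti in((0,0),(.4,0),(.8,0),(.8,.4),(.8,.8),(.8,-.3)):
        q=ori(yaw,ti); print(th,ti,Rn.from_quat(q).apply([[0,1,0],[0,0,1]]).round(2).tolist(),arm.ik(tcp(arc(th),q),q))
for yaw in (W,W+np.pi):print("knob",arm.ik(tcp(st(-.105,-.03,.07),ori(yaw)),ori(yaw)))
c1=lambda p:(np.array(p)+.5)/4.5-.5+[150,125]
for p,z in(((353,450),.045),((415,402),.086),((323,458),.045),((445,320),.095),((225,460),.095),((90,258),.095),((300,113),.095),((352,288),.131),((233,372),.131)):
    print(p,RS.inv().apply(cast(c1(p),z)-O))
E
```

```text
[ 0.979  0.202 -0.    -0.001] 0.999461269574193 [-0.114  0.361 -0.339] 0.15
press [ 0.317  0.704  0.114  1.948 -0.156  0.497 -1.329]
yaw 2.2047963267948965
0 0 [[0.81, 0.59, 0.0], [0.0, 0.0, -1.0]] [-0.106  0.735 -0.696  1.766  0.601  0.865 -0.445]
0.4 0 [[0.81, 0.59, 0.0], [0.0, 0.0, -1.0]] [-0.029  0.764 -0.882  1.656  0.664  1.048 -0.488]
0.8 0 [[0.81, 0.59, 0.0], [0.0, 0.0, -1.0]] [-0.044  0.8   -0.94   1.505  0.675  1.185 -0.464]
0.8 0.4 [[0.74, 0.55, -0.39], [-0.31, -0.23, -0.92]] [-0.268  0.91  -0.659  1.148  0.433  1.635 -0.25 ]
0.8 0.8 [[0.56, 0.41, -0.72], [-0.58, -0.42, -0.7]] None
0.8 -0.3 [[0.77, 0.57, 0.3], [0.24, 0.18, -0.96]] [-0.063  0.624 -0.732  1.768  0.676  0.672 -0.492]
yaw -0.9367963267948966
0 0 [[-0.81, -0.59, 0.0], [-0.0, -0.0, -1.0]] [-1.06   0.83   0.94   1.797 -0.816  0.958 -2.272]
0.4 0 [[-0.81, -0.59, 0.0], [-0.0, -0.0, -1.0]] [-1.121  0.882  1.132  1.692 -0.869  1.157 -2.25 ]
0.8 0 [[-0.81, -0.59, 0.0], [-0.0, -0.0, -1.0]] [-1.091  0.888  1.133  1.542 -0.832  1.255 -2.338]
0.8 0.4 [[-0.74, -0.55, 0.39], [-0.31, -0.23, -0.92]] [-0.977  1.064  1.132  1.181 -0.683  1.726 -2.473]
0.8 0.8 [[-0.56, -0.41, 0.72], [-0.58, -0.42, -0.7]] None
0.8 -0.3 [[-0.77, -0.57, -0.3], [0.24, 0.18, -0.96]] [-1.08   0.696  0.94   1.8   -0.954  0.8   -2.194]
knob [-0.36   0.665 -0.137  2.009  0.184  0.479 -1.569]
knob [ 0.134  0.872 -0.964  1.994  0.996  0.847  0.794]
(353, 450) [-0.103  0.018  0.045]
(415, 402) [-0.107 -0.036  0.086]
(323, 458) [-0.096  0.037  0.045]
(445, 320) [-0.077 -0.082  0.095]
(225, 460) [-0.069  0.08   0.095]
(90, 258) [0.086 0.078 0.095]
(300, 113) [ 0.087 -0.082  0.095]
(352, 288) [-0.033 -0.049  0.131]
(233, 372) [-0.034  0.039  0.131]
```

```bash
python3 - <<'E'
from h import *
np.set_printoptions(precision=3,suppress=True)
q=ori(-.3)
arm.move_gripper(0.0,40)
arm.movep([.483,-.223,.2],q); arm.line_to([.483,-.223,.122])
f0=arm.read_ft_force(); print(arm.read_time(),f0, arm.read_opening())
z=.122
while z>.098:
    z-=.001; arm.line_to([.483,-.223,z],.02); f=arm.read_ft_force()-f0
    print(round(z,3),arm.read_tool_pos()[2].round(4),f[2].round(1),end=" | ")
    if f[2]>16: break
arm.pause(.5); print(arm.read_ft_force()-f0,arm.read_time())
cv2.imwrite("pics/press.png",snapshot("top")[130:260,300:480])
E
```

```text
3.2333 [ 0.781 -0.414  0.236] -0.0007049038334362127
0.121 0.1218 -1.2 | 0.12 0.1202 0.5 | 0.119 0.1189 0.1 | 0.118 0.1179 -0.6 | 0.117 0.1169 -0.4 | 0.116 0.1159 -0.1 | 0.115 0.115 -0.0 | 0.114 0.1139 -0.3 | 0.113 0.1129 -1.0 | 0.112 0.1119 -0.1 | 0.111 0.111 0.0 | 0.11 0.1102 1.2 | 0.109 0.1092 3.5 | 0.108 0.1081 4.7 | 0.107 0.107 4.1 | 0.106 0.106 4.1 | 0.105 0.105 4.1 | 0.104 0.1041 4.1 | 0.103 0.1038 9.9 | 0.102 0.1036 14.6 | 0.101 0.1034 20.1 | [-4.569  2.652 21.667] 8.9833
```

The treadle met its stop: about 4 N over 6 mm of travel, then a hard rise to 21 N. I'll release it and go on to the handle tug.

```bash
python3 - <<'E'
from h import *
np.set_printoptions(precision=3,suppress=True)
arm.line_to([.483,-.223,.2])
q=ori(W+np.pi/2); h=st(-.033,-.003,.131)
arm.movep(tcp(h+[0,0,.12],q),q)
arm.move_gripper(.6,30)
arm.line_to(tcp(h+[0,0,.045],q)); arm.line_to(tcp(h,q),.06)
f0=arm.read_ft_force(); arm.move_gripper(0,30); arm.pause(.2)
print(arm.read_time(),arm.read_opening(),arm.read_finger_force(),arm.read_ft_force()-f0,arm.read_ft_force(),arm.read_tool_pos()-tcp(h,q))
for n in("top","scene"): cv2.imwrite(f"pics/grip_{n}.png",snapshot(n))
a=cv2.imread("pics/grip_top.png")[110:260,130:290];b=cv2.imread("pics/grip_scene.png")[90:240,200:360]
cv2.imwrite("pics/g.png",cv2.resize(np.hstack([a,b]),None,fx=2.4,fy=2.4,interpolation=2))
E
```

```text
14.3833 0.12646779753792184 29.19498234987259 [ 7.961  4.377 -7.599] [ 6.814  4.862 -6.847] [0.003 0.002 0.001]
```

View pics/g.png

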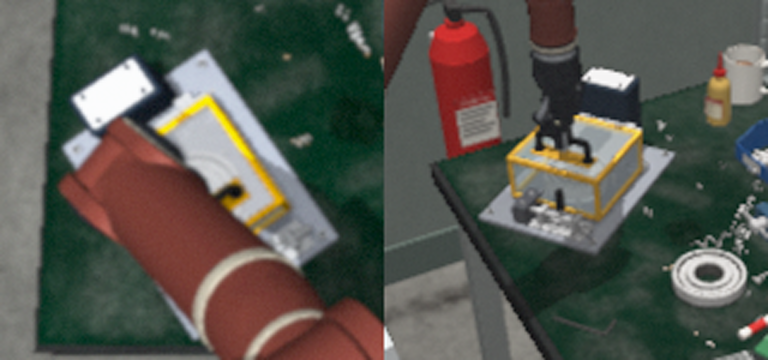

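The view shows the fingers closed on the handle bar, at about crop (555,150). The reading of 10.7 mm fits the 12 mm bar. The bar sits about 3 mm further back than I had it, which matches the nominal station frame, so I'll recentre and tug.

```bash
python3 - <<'E'
from h import *
np.set_printoptions(precision=3,suppress=True)
q=ori(W+np.pi/2); dy=RS.apply([0,-.003,0])
arm.line_to(tcp(arc(0)+dy,q),.03); arm.pause(.1)
f0=arm.read_ft_force(); print(f0)
for th in np.arange(.006,.049,.006):
    arm.line_to(tcp(arc(th)+dy,q),.02); arm.pause(.05)
    f=arm.read_ft_force(); print(th.round(3),arm.read_tool_pos()[2].round(4),f)
    if f[2]<-22: break
arm.pause(.3); print(arm.read_tool_pos()-tcp(arc(0)+dy,q),arm.read_ft_force(),arm.read_time())
E
```

```text
[ 4.305  3.03  -0.618]
0.006 0.1858 [ 4.579  3.417 -3.796]
0.012 0.1861 [ 5.861  4.274 -6.418]
0.018 0.1868 [ 5.146  4.294 -6.33 ]
0.024 0.1874 [ 5.31   4.844 -6.573]
0.03 0.1881 [ 5.764  4.071 -6.58 ]
0.036 0.1887 [ 6.087  4.836 -7.418]
0.042 0.1893 [ 6.751  4.059 -7.744]
0.048 0.1894 [  7.461   4.745 -10.211]
[0.002 0.002 0.004] [ 6.931  4.945 -9.715] 17.5333
```

```bash
python3 - <<'E'
from h import *
np.set_printoptions(precision=3,suppress=True)
q=ori(W+np.pi/2); dy=RS.apply([0,-.003,0])
for th in (.053,.058):
    arm.line_to(tcp(arc(th)+dy,q),.02); arm.pause(.1)
    f=arm.read_ft_force(); print(th,arm.read_tool_pos()[2].round(4),f)
    if f[2]<-22: break
cv2.imwrite("pics/tug.png",snapshot("scene"))
E
```

```text
0.053 0.1896 [  5.517   4.849 -12.066]
0.058 0.1897 [  6.986   5.376 -13.264]
```

The tug stopped dead: z stalled at 0.1897 while the force kept climbing, so the bolt has caught. I'll lower the guard, release it and draw the bolt.

```bash
python3 - <<'E'
from h import *
np.set_printoptions(precision=3,suppress=True)
q=ori(W+np.pi/2); dy=RS.apply([0,-.003,0])
arm.line_to(tcp(arc(0)+dy,q),.03); arm.move_gripper(.6,20)
arm.line_to(tcp(arc(0)+dy+[0,0,.09],q))
q=ori(W); P=lambda y,z=.075: tcp(st(-.105,y,z),q)
arm.movep(P(-.03,.16),q); arm.line_to(P(-.03),.08)
print(arm.read_time(),arm.read_ft_force())
f0=arm.read_ft_force(); arm.move_gripper(0,20); arm.pause(.1)
print(arm.read_opening(),RS.inv().apply(arm.read_tool_pos()-O),RS.inv().apply(arm.read_ft_force()-f0))
for n in("top","scene"): cv2.imwrite(f"pics/k_{n}.png",snapshot(n))
a=cv2.imread("pics/k_top.png")[110:260,130:290];b=cv2.imread("pics/k_scene.png")[90:240,200:360]
cv2.imwrite("pics/k.png",cv2.resize(np.hstack([a,b]),None,fx=2.4,fy=2.4,interpolation=2))
E
```

```text
22.2667 [ 0.534 -0.013  0.139]
0.15170908005910166 [-0.105 -0.03   0.129] [-0.966 -0.305  4.212]
```

View pics/k.png

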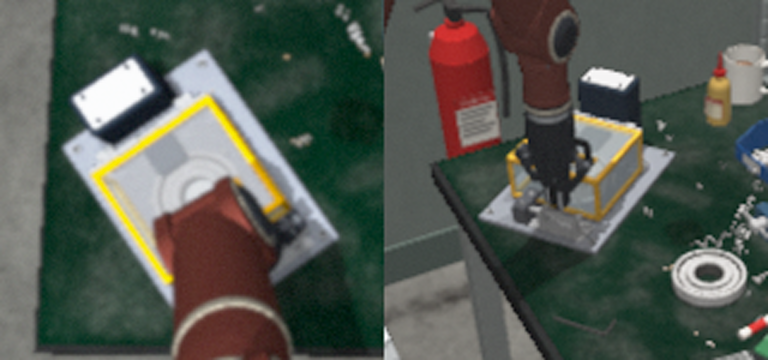

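The fingers hold the knob at about crop (570,180), with an opening of about 13 mm against the 14 mm knob. Now I'll slide it towards -y until it stops.

```bash
python3 - <<'E'
from h import *
np.set_printoptions(precision=3,suppress=True)
q=ori(W); P=lambda y,z=.075: tcp(st(-.105,y,z),q)
f0=RS.inv().apply(arm.read_ft_force())
for y in np.arange(-.032,-.060,-.002):
    arm.line_to(P(y),.03); f=RS.inv().apply(arm.read_ft_force())-f0
    print(y.round(3),RS.inv().apply(arm.read_tool_pos()-O)[1].round(4),f[1].round(1),arm.read_opening().round(3))
    if f[1]>12: break
print(arm.read_time())
E
```

```text
Traceback (most recent call last):
AttributeError: 'float' object has no attribute 'round'
```

```bash
python3 - <<'E'
from h import *
q=ori(W); P=lambda y,z=.075: tcp(st(-.105,y,z),q)
for y in np.arange(-.034,-.060,-.002):
    arm.line_to(P(y),.03); f=RS.inv().apply(arm.read_ft_force())
    print("%.3f %.4f %.1f %.3f"%(y,RS.inv().apply(arm.read_tool_pos()-O)[1],f[1],arm.read_opening()))
    if f[1]>12: break
print(arm.read_time())
E
```

```text
-0.034 -0.0333 0.4 0.154
-0.036 -0.0353 1.1 0.153
-0.038 -0.0372 1.0 0.156
-0.040 -0.0392 -0.1 0.153
-0.042 -0.0413 1.1 0.156
-0.044 -0.0428 1.4 0.156
-0.046 -0.0431 4.3 0.156
-0.048 -0.0433 7.3 0.155
-0.050 -0.0436 10.5 0.155
-0.052 -0.0438 13.3 0.155
25.6333
```

The bolt is fully back: it stopped at y = -0.043. Next I'll regrip the handle and lift in steps.

```bash
python3 - <<'E'
from h import *
q=ori(W); P=lambda y,z=.075: tcp(st(-.105,y,z),q)
arm.line_to(P(-.0435),.05); arm.move_gripper(.6,35); arm.line_to(P(-.0435,.18))
dy=RS.apply([0,-.003,0]); A=lambda th,k=.45:(ori(W+np.pi/2,k*th))
q=A(0); arm.movep(tcp(arc(0)+dy+[0,0,.08],q),q); arm.line_to(tcp(arc(0)+dy,q),.08)
arm.move_gripper(0,35); arm.pause(.1); print(arm.read_opening(),arm.read_ft_force())
for th in np.r_[.03,.05,.07,.1:.81:.1]:
    q=A(th); arm.line_to(tcp(arc(th)+dy,q),.05,q)
    f=RS.inv().apply(arm.read_ft_force()); e=RS.inv().apply(arm.read_tool_pos()-tcp(arc(th)+dy,q))*1e3
    print("%.2f"%th,f.round(1),e.round(1),"%.3f"%arm.read_opening())
    if th<.08 and f[2]<-15 or np.linalg.norm(f)>35: print("STOP");break
print(arm.read_time())
for n in("top","scene"): cv2.imwrite(f"pics/o_{n}.png",snapshot(n))
a=cv2.imread("pics/o_top.png")[110:260,130:290];b=cv2.imread("pics/o_scene.png")[90:240,200:360]
cv2.imwrite("pics/o.png",cv2.resize(np.hstack([a,b]),None,fx=2.4,fy=2.4,interpolation=2))
E
```

```text
0.12321990537236131 [ 5.01879293  2.90827193 -1.08357385]
0.03 [ 6.6 -0.6 -6. ] [ 1.4 -0.  -0.3] 0.127
0.05 [ 6.8 -0.3 -6.8] [ 1.3 -0.1 -0.5] 0.123
0.07 [ 7.7  0.1 -7.3] [ 1.3 -0.1 -0.7] 0.123
0.10 [ 6.4 -0.6 -8.7] [ 1.1 -0.1 -1. ] 0.122
0.20 [ 6.4  0.4 -9.5] [ 0.6 -0.1 -1.5] 0.125
0.30 [  6.5  -0.2 -10.4] [ 0.  -0.1 -1.7] 0.125
0.40 [  5.5   0.3 -10.8] [-0.4 -0.1 -1.6] 0.126
0.50 [  4.1   0.4 -12.4] [-0.7 -0.  -1.2] 0.125
0.60 [ 2.8 -0.7 -9.3] [-0.4 -0.  -0.1] 0.125
0.70 [-1.1  0.1 -7. ] [-0.8  0.   0.1] 0.125
0.80 [-3.6 -1.2 -3.5] [-0.9  0.   0.5] 0.123
34.05
```

View pics/o.png

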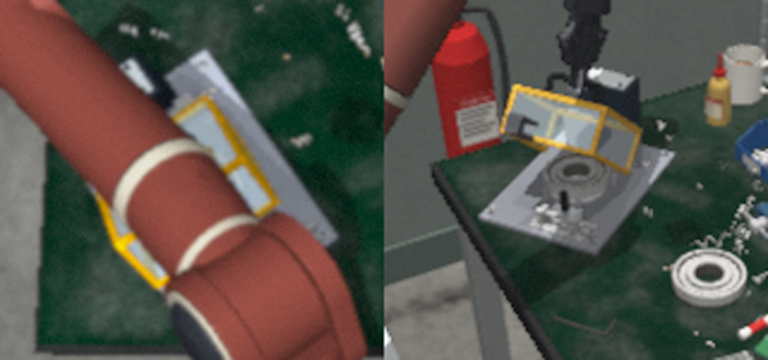

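The guard is well open, with the ring visible in its nest at crop (575,175) and the fingers on the handle. The opening still matches the bar. One last check that everything is still, then I'll hand in.

```bash
python3 - <<'E'
from h import *
a=snapshot("scene").astype(int);arm.pause(1);b=snapshot("scene").astype(int)
print((abs(a-b)[90:200,240:300].max(2)>60).sum(),arm.read_opening(),arm.read_finger_force(),arm.read_ft_force(),abs(np.array(arm.read_dq())).max(),arm.read_time())
c=b.astype(np.uint8)[85:205,230:330];cv2.imwrite("pics/f.png",cv2.resize(c,None,fx=5,fy=5,interpolation=2)[:600,:])
E
```

```text
2 0.12559454827843766 34.62836802005768 [-4.85198097 -3.84739852 -1.31674085] 0.0018549445385742272 35.25
```

View pics/f.png

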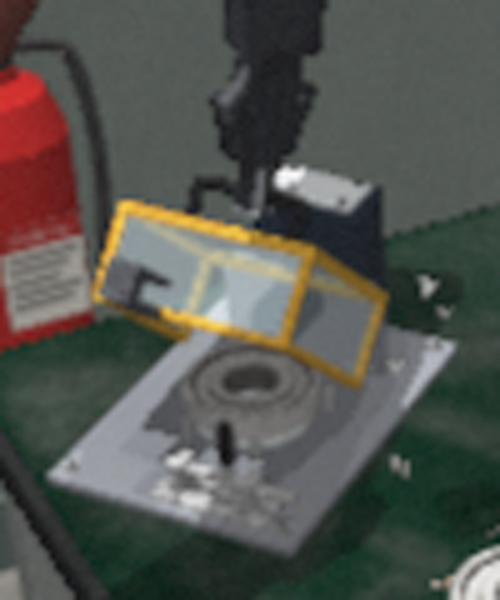

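The bar is between the fingers at about (255,195), held with 34.6 N, and nothing is moving. The ring is in its nest.

```bash
python3 -c "
from station import *
print(ticket.finish_job())"
```

```text
the job is handed in; nothing more can be done
None
```

The job is handed in, with no verdict returned: I pressed the foot switch to its stop and let it up, found by the tug that the bolt had caught, drew it fully back, and am holding the guard by its handle at about 0.8 rad (46°, from the commanded lift), with the ring in its nest.

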